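# Seat the bored blank on the jig and draw its plug gauge to the red band

## Task

Set the bored wooden blank, with the plug gauge still fully home in it, down onto the plywood jig so that the two steel pegs enter the holes in its underside and it sits flush. Then take the gauge by its knob and draw it straight up, without lifting the blank off the jig, until the whole red band stands clear of the wood but the black band is still hidden in the bore, and finish while holding the gauge there by its knob, hand off the wood. Leave the tumbler, bowl and chisel where they are.

Things in the scene. Friction and masses are not known exactly. Their poses are not given: they have to be found in the camera images.
- blank: Bored hardwood blank: loose standing block, 130 (its x) x 56 (its y) x 80 mm (z), mid-brown, about 0.45 kg. Origin: centre of its underside, z up. In the underside two round locating holes, 16 mm wide, 21 mm deep, on its x axis 42 mm either side of centre. It is the same turned by half a turn and may go on the jig either way round. The gauge stands in a bore in its top.
- bore_mouth (a point): Centre of the bore's mouth in the middle of the blank's top face, 80 mm above its underside; axes as the blank's. The bore is upright and blind, 21 mm wide, 57 mm deep.
- gauge: Plug gauge: loose one-piece metal rod with knob, about 0.18 kg, standing in the blank's bore. Origin: on its axis at the shoulder under the knob, level with the bore's mouth when fully home; z up. Above it the aluminium knob, a cylinder 26 mm across, 36 mm tall; below it the shaft, 20 mm across, 55 mm long (1 mm play in the bore). Let go, it slides back down.
- jig: The jig: a plywood plate fixed to the bench, 170 (its x) x 100 (its y) x 18 mm, with two upright steel pegs on its x axis 42 mm either side of the centre; pegs 14 mm across, standing 16 mm above the plate, the upper 8 mm tapering to 5 mm. Origin: centre of its underside, on the bench; z up.
- jig_seat (a point): Centre of the jig's top face, midway between the pegs, 18 mm above the bench: where the centre of the blank's underside comes to lie. Axes as the jig's.
- tumbler: Bystander: red drinking tumbler with black lid and a handle on its own +y side, 200 mm tall, 90 mm across, handle reaching 84 mm from the axis. Origin: centre of its underside.
- bowl: Bystander: pale turned wooden bowl, 120 mm across, 45 mm tall. Origin: centre of its underside.
- chisel: Bystander: wood chisel lying flat, 248 mm long along its x, 26 mm high; handle to -x, blade to +x. Origin: at the ferrule where handle and blade meet, at bench level.
- red_band (a point): Middle of the gauge's red band, on its axis, 25 mm below the shoulder. Down the shaft from the shoulder: 20 mm bare steel, 10 mm red, 10 mm bare steel, 15 mm black to the end. The red is just clear of the wood with the gauge drawn up 30 mm; the black begins to show at 40 mm.
Things that resemble listed ones, but are neither listed nor needed, are in the scene too. What is shaped like the blank but pink is not meant.

How it is judged:
By the outcome, as a careful person would: the job done as asked, in the order asked, and still so for the second after the job is handed in, while the arm keeps its last pose, push and grip.
It also fails if it takes over 58 s, if anything falls off the work surface, if the arm or the gripper's body presses on something with over 40 N, if the wrist force passes 120 N, or if a joint passes its speed limit or range.

## Robot

A 7-joint arm with a two-finger parallel gripper is mounted at the origin on the work surface. World frame = base frame: x ahead of the robot, y to its left, z up, the work surface at z = 0. Lengths are in m, angles in degrees, forces in N, time in s.
With the tool pointing down it reaches from about 0.4 to 0.9 m from the base axis. Payload 5.5 kg.
Tool frame: the origin (TCP) lies at the very end of the fingers, on their centre line; the grasp point (between the pads) lies 19 mm behind it (robot.grip_depth is the distance from the TCP to the grasp point, in m); z points along the fingers, y is the line along which they close (so a half turn about z gives the same grasp; the last joint's range is limited). The gripper opens to 85 mm and grips with 20 to 120 N. Pads are 22 mm wide; open, the fingers measure 114 mm over their backs; the gripper's body (76 mm by 85 mm) begins 54 mm behind the grasp point. The pads swing forward as they close: fully open they stand 13 mm farther back than shut.
Start: joints at [87.158, 28.699, -24.465, 88.831, 12.651, 65.22, -12.049], TCP at [0.2, -0.618, 0.231] pointing down, gripper open.
Joint ranges: [-164.97, 164.97], [-17.58, 116.51], [-87.97, 89.64], [11.32, 138.91], [-80.73, 260.73], [10.89, 115.49], [-147.41, 147.41]. Speed limits (degrees/s): [147.25, 147.25, 180, 180, 180, 180, 180].

## Interface

Orientations are given as a 3x3 rotation matrix whose columns are the frame's x, y, z axes.
In Python, from cell import robot gives the robot as it stands.
- The arm moves only by the tool apply_moves, never from a script. Its argument "motion" is a list of rows, each an object with "translation": the shift along the tool's x, y, z in mm, a list of three; "twist": the turn, a rotation vector about the tool's x, y, z in degrees, a list of three; "gripper": the opening, from 0 (shut) to 1 (fully open). In form: [{"translation": [dx, dy, dz], "twist": [rx, ry, rz], "gripper": gripper}, ...]. A call has 1 to 8 rows; each row is the pose to reach, as a shift and turn from the pose commanded when the call began, along the tool's axes at that moment; what a row does not reach only later rows make up. A row lasts 1/8 s, in which the tool goes at most 62.5 mm and 10.7 degrees, less where a joint would pass 70% of its speed; a pose out of reach is approached as far as the arm can. A call with a gripper value outside its range is refused whole. The fingers move at their own pace and stop on an object; "squeeze" is the grip in N (left out, the last holds). Time passes only in rows, so rows that repeat a pose let the fingers close. It gives the time, the measured TCP pose, the force, the opening and the grip force at its end, in the units of the state.
- robot.read_state(): the state, without advancing time (a new reading comes with each control period).
- robot.camera(name): name is "scene" or "top" or "wrist"; returns a dict with "color" (480x640x3 uint8, red, green, blue), "range_z" (480x640 float32, m along the optical axis (not along the pixel's ray), 0 where there is no reading), "intrinsics" (3x3 intrinsics, pixels), "dist_coeffs" ([k1, k2, p1, p2, k3] as OpenCV has them; the pictures are not rectified), "camera_from_world" (4x4, takes a point from world to camera coordinates). Camera axes: x right, y down, z forward; pixel columns grow to the right and rows downward; lengths in m; the calibration is good to about 2 mm. A picture is of the moment at which its call begins.
- robot.job_done(): hands the job in; it is judged then, once.
The state is a dict: "time": time; "joint_pos": joint angles; "dq": joint speeds; "joint_torque": joint torques, N m; "position": TCP position; "tool_rot": TCP orientation; "wrist_force": force on the tool from outside, world axes, zero at the start; "torque": the same for the moment, N m; "opening": finger opening in m; "grasp_force": force on a finger pad.
Only numpy, scipy, OpenCV 4.12 (cv2) and the standard library are available. Lean on these libraries where they do the work, as an engineer would, in place of code of your own. Each camera call takes 0.05 s, during which the arm holds its last target. There are 200 camera calls.

## Working session

There is one attempt and no reset: what is moved stays moved. The work goes in short steps, Python scripts to look and compute and a tool call to move; the robot and the scene stay as the last step left them, time stands still between calls to the robot, and variables do not carry over. Pictures are saved under pics/ and viewed, at most 10 in all, crops included, and the job is handed in when it is done.

Besides the shell and the picture viewer there is one more tool, called by a JSON object that holds its "api" and its "payload". apply_moves: Moves the arm, as the interface text tells. Its arguments: {"type":"object","properties":{"motion":{"type":"array","items":{"type":"object","properties":{"translation":{"type":"array","items":{"type":"number"}},"twist":{"type":"array","items":{"type":"number"}},"gripper":{"type":"number"}}}},"squeeze":{"type":"number"}},"required":["motion"]}

```bash
mkdir -p pics; cat > h.py <<'E'
import numpy as np, cv2
from cell import robot
def shot(n):
    c=robot.camera(n); return c
def ray(c,uv):
    T=np.array(c["camera_from_world"]);K=np.array(c["intrinsics"]);d=np.array(c["dist_coeffs"])
    p=cv2.undistortPoints(np.array(uv,float).reshape(-1,1,2),K,d).reshape(-1,2)
    D=np.c_[p,np.ones(len(p))]@T[:3,:3]
    o=-T[:3,:3].T@T[:3,3]
    return o,D
def onplane(c,uv,z):
    o,D=ray(c,uv); return o+D*((z-o[2])/D[:,2])[:,None]
def cloud(c):
    v,u=np.mgrid[0:480,0:640]; o,D=ray(c,np.c_[u.ravel(),v.ravel()])
    return (o+D*c["range_z"].ravel()[:,None]).reshape(480,640,3)
E
python3 - <<'E'
from h import *
for n in("scene","top"):
    c=shot(n); cv2.imwrite(f"pics/{n}0.png",c["color"][:,:,::-1])
    print(n,np.round(-np.array(c["camera_from_world"])[:3,:3].T@np.array(c["camera_from_world"])[:3,3],3))
print(robot.read_state(), robot.grip_depth)
E
```

```text
scene [ 1.025 -0.476  0.803]
top [0.352 0.033 1.305]
{'time': 0.1, 'joint_pos': array([ 87.15899806,  28.74940159, -24.45505965,  88.88320907,
        12.64985539,  65.21914671, -12.04729456]), 'dq': array([-0.08803971, -0.12670604,  0.00950953, -0.26781505, -0.05121182,
        0.05944231, -0.07558446]), 'joint_torque': array([-1.13268342e-02, -5.70808089e+01, -5.83857715e+00, -2.81743473e+01,
        1.05503225e-02,  5.64324946e-03, -2.13795914e-05]), 'position': array([ 0.19980338, -0.61789736,  0.2303702 ]), 'tool_rot': array([[ 9.51455847e-01,  3.07784955e-01, -4.38839149e-04],
       [ 3.07785253e-01, -9.51454392e-01,  1.66681314e-03],
       [ 9.54845698e-05, -1.72096732e-03, -9.99998515e-01]]), 'wrist_force': array([ 0.25274199, -0.1287495 , -0.53967202]), 'torque': array([ 0.09627488,  0.03882406, -0.03961907]), 'grasp_force': 0.0, 'opening': 0.0850833821109473} 0.0187
```

View pics/scene0.png

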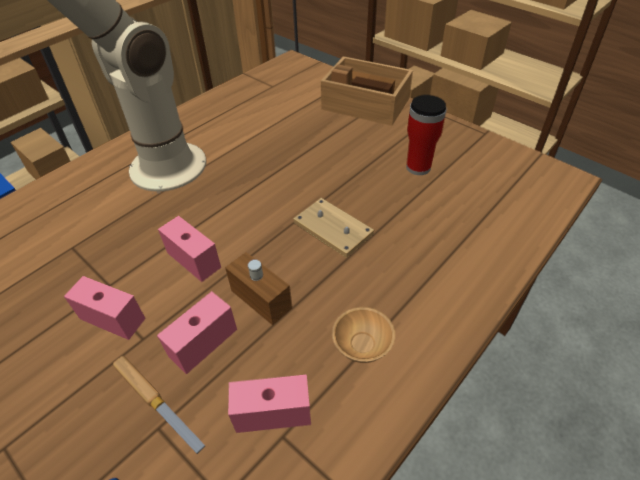

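View pics/top0.png

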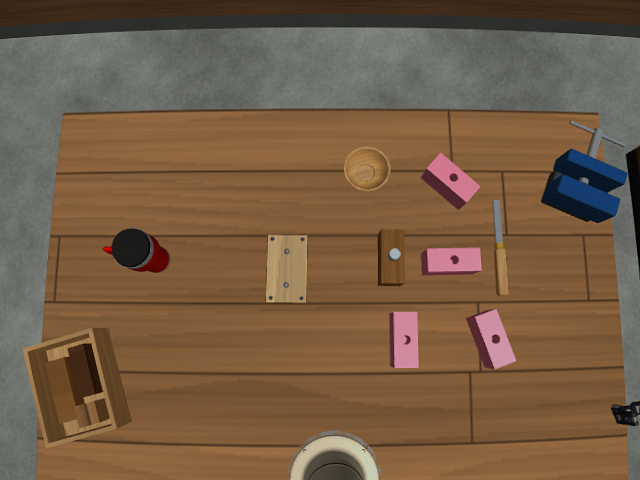

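The top view shows the blank at about (392,257) with its knob at (395,254), long axis roughly along world x. The jig is at (287,268), with pegs at (287,251) and (286,285), and a pink decoy sits close to the blank on the right. Next I'll measure both.

```bash
cat > m.py <<'E'
from h import *
def rect(P):
    (cx,cy),(w,h),a=cv2.minAreaRect(P[:,:2].astype(np.float32)*1000)
    if w<h: w,h,a=h,w,a+90
    return np.round([cx,cy,w,h,(a+90)%180-90],1)
E
python3 - <<'E'
from m import *
c=shot("top");P=cloud(c);v,u=np.mgrid[0:480,0:640]
def roi(u0,u1,v0,v1,z0,z1): return (u>u0)&(u<u1)&(v>v0)&(v<v1)&(P[...,2]>z0)&(P[...,2]<z1)
B=roi(370,415,222,295,.070,.09)
print("bench z",np.median(P[200:215,300:330,2]))
for n,m in(("blank",B),("knob",roi(370,415,222,295,.105,.13)),("jig",roi(260,315,230,308,.012,.024)),("pegs",roi(270,300,240,295,.026,.05)),("pink",roi(418,490,240,280,.07,.09)),("pink2",roi(385,425,305,375,.07,.09))):
    q=P[m]; print(n,m.sum(),rect(q),np.median(q[:,2]))
# colour based: jig outline on plane .018, blank top
hsv=cv2.cvtColor(c["color"],cv2.COLOR_RGB2HSV)
print(hsv[270,275],hsv[270,385],hsv[220,320],hsv[254,395],hsv[251,287])
q=P[roi(270,300,240,268,.026,.05)];print("peg far",q.mean(0));q=P[roi(270,300,268,295,.026,.05)];print("peg near",q.mean(0))
E
```

```text
bench z 0.0005788466343328302
blank 1176 [ 534.8 -139.1  131.2   56.6   -1.2] 0.08088246474389815
knob 105 [ 534.7 -138.9   25.3   24.6  -45.8] 0.11664347696893285
jig 2576 [513.8 118.4 171.3 100.5  -1. ] 0.0185890783691266
pegs 51 [521.2 115.4 108.9  58.1   3.3] 0.02996646042767548
pink 1243 [ 524.8 -286.9  132.8   57.5  -89.5] 0.08035191331688973
pink2 1313 [ 3.361e+02 -1.642e+02  1.282e+02  5.830e+01  3.000e-01] 0.08057868422181924
[ 19 105 183] [ 15 168 112] [ 14 142 126] [ 99  24 177] [150   2 119]
peg far [0.55560811 0.11459552 0.03094058]
peg near [0.47223539 0.12036116 0.03128899]
```

{"api": "apply_moves", "payload": {"motion": [{"translation": [45, -34, 0], "twist": [0, 0, 2], "gripper": 1}, {"translation": [90, -68, 0], "twist": [0, 0, 5], "gripper": 1}, {"translation": [135, -102, 0], "twist": [0, 0, 8], "gripper": 1}, {"translation": [180, -136, 0], "twist": [0, 0, 11], "gripper": 1}, {"translation": [225, -170, 0], "twist": [0, 0, 13], "gripper": 1}, {"translation": [270, -204, 0], "twist": [0, 0, 15], "gripper": 1}, {"translation": [315, -238, 0], "twist": [0, 0, 17], "gripper": 1}, {"translation": [360, -272, 0], "twist": [0, 0, 19], "gripper": 1}]}}

```text
time: 1.15
position: [0.4595, -0.2473, 0.2313]
tool_rot: [[1.0, -0.02, -0.0], [-0.02, -1.0, -0.0], [0.0, 0.0, -1.0]]
wrist_force: [1.6, -0.5, 0.3]
opening: 0.0858
grasp_force: 0.0
```

```bash
cat >> m.py <<'E'
def go(x,y,z,yaw=None):
    s=robot.read_state();R=s["tool_rot"];p=s["position"]*1000
    cur=np.degrees(np.arctan2(R[1,0],R[0,0]))
    print("pos",p.round(1),"yaw",cur.round(2),"tilt",(R[:2,2]*57.3).round(2),"F",s["wrist_force"].round(1),"grip",s["grasp_force"],s["opening"],"t",s["time"])
    print("q",s["joint_pos"].round(1))
    print("shift",(R.T@(np.array([x,y,z])-p)).round(1),"twist z",None if yaw is None else round(cur-yaw,2))
E
python3 -c "
from m import *
go(534.8,-139.1,231,-1.2)"
```

```text
pos [ 459.5 -247.3  231.3] yaw -1.16 tilt [-0.   -0.02] F [ 1.6 -0.5  0.3] grip 0.0 0.08576852622020187 t 1.15
q [ 53.3  16.5 -33.  107.   10.4  59.5 -75.1]
shift [  73.1 -109.7    0.3] twist z 0.04
```

{"api": "apply_moves", "payload": {"motion": [{"translation": [24, -36, 10], "twist": [0, 0, 0], "gripper": 1}, {"translation": [48, -72, 25], "twist": [0, 0, 0], "gripper": 1}, {"translation": [73, -110, 45], "twist": [0, 0, 0], "gripper": 1}, {"translation": [73, -110, 65], "twist": [0, 0, 0], "gripper": 1}, {"translation": [73, -110, 80], "twist": [0, 0, 0], "gripper": 1}, {"translation": [73, -110, 80], "twist": [0, 0, 0], "gripper": 1}]}}

```text
time: 1.9
position: [0.5325, -0.1408, 0.15]
tool_rot: [[1.0, -0.02, -0.003], [-0.02, -1.0, 0.001], [-0.003, -0.0, -1.0]]
wrist_force: [-0.1, -0.7, 1.3]
opening: 0.0851
grasp_force: 0.0
```

```bash
python3 -c "
from m import *
c=shot('wrist');cv2.imwrite('pics/w1.png',c['color'][:,:,::-1]);P=cloud(c)
for n,a,b in(('top',.072,.088),('knob',.108,.122)):
    m=(P[...,2]>a)&(P[...,2]<b)&(abs(P[...,0]-.535)<.08)&(abs(P[...,1]+.139)<.04);print(n,m.sum(),rect(P[m]) if m.sum()>5 else '',np.median(P[m][:,2]))
go(534.8,-139.1,48,-1.2)"
```

```text
top 21257 [ 533.  -140.   130.9   56.6   -1.2] 0.08062957689415876
knob 2518 [ 533.6 -140.    25.6   25.3  -46.5] 0.11645385041635894
pos [ 533.3 -141.1  151. ] yaw -1.16 tilt [-0.07  0.  ] F [ 0.2 -0.4 -0.2] grip 0.0 0.08531544969642618 t 1.95
q [ 38.6  25.9 -33.3 107.   17.7  52.3 -94.2]
shift [  1.6  -2.  103. ] twist z 0.04
```

View pics/w1.png

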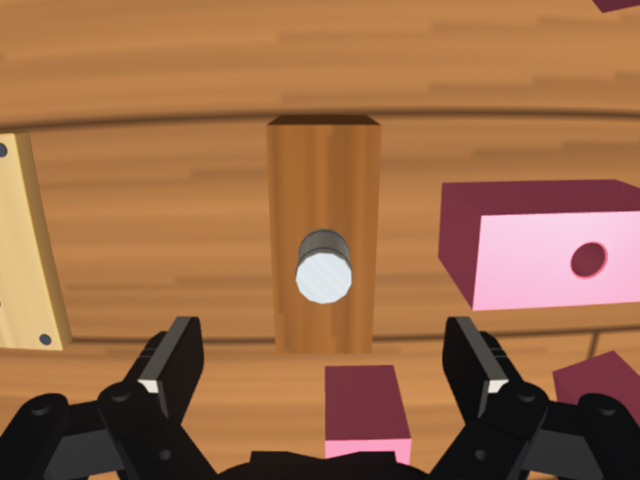

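The wrist view shows the knob at (323,277) and the blank centred between the fingers, clear of the pink block on the right. Descending and gripping.

{"api": "apply_moves", "payload": {"motion": [{"translation": [0, -1, 25], "twist": [0, 0, 0], "gripper": 1}, {"translation": [0, -1, 50], "twist": [0, 0, 0], "gripper": 1}, {"translation": [0, -1, 75], "twist": [0, 0, 0], "gripper": 1}, {"translation": [0, -1, 95], "twist": [0, 0, 0], "gripper": 1}, {"translation": [0, -1, 103], "twist": [0, 0, 0], "gripper": 1}, {"translation": [0, -1, 103], "twist": [0, 0, 0], "gripper": 1}, {"translation": [0, -1, 103], "twist": [0, 0, 0], "gripper": 0.6}, {"translation": [0, -1, 103], "twist": [0, 0, 0], "gripper": 0.6}], "squeeze": 60}}

```text
time: 2.95
position: [0.5349, -0.14, 0.0496]
tool_rot: [[1.0, -0.019, 0.002], [-0.019, -1.0, -0.001], [0.002, 0.001, -1.0]]
wrist_force: [0.4, -0.9, -0.6]
opening: 0.0554
grasp_force: 64.9
```

{"api": "apply_moves", "payload": {"motion": [{"translation": [0, 0, 0], "twist": [0, 0, 0], "gripper": 0.4}, {"translation": [0, 0, 0], "twist": [0, 0, 0], "gripper": 0.4}, {"translation": [0, 0, 0], "twist": [0, 0, 0], "gripper": 0.4}, {"translation": [0, 0, 0], "twist": [0, 0, 0], "gripper": 0.4}]}}

```text
time: 3.45
position: [0.5349, -0.14, 0.0496]
tool_rot: [[1.0, -0.019, 0.002], [-0.019, -1.0, -0.001], [0.002, 0.001, -1.0]]
wrist_force: [-1.7, -2.3, 5.8]
opening: 0.0552
grasp_force: 65.8
```

Gripped. Lift slowly, then carry.

{"api": "apply_moves", "payload": {"motion": [{"translation": [0, 0, -8], "twist": [0, 0, 0], "gripper": 0.4}, {"translation": [0, 0, -20], "twist": [0, 0, 0], "gripper": 0.4}, {"translation": [0, 0, -35], "twist": [0, 0, 0], "gripper": 0.4}, {"translation": [0, 0, -50], "twist": [0, 0, 0], "gripper": 0.4}, {"translation": [0, 0, -65], "twist": [0, 0, 0], "gripper": 0.4}, {"translation": [0, 0, -75], "twist": [0, 0, 0], "gripper": 0.4}, {"translation": [0, 0, -80], "twist": [0, 0, 0], "gripper": 0.4}, {"translation": [0, 0, -80], "twist": [0, 0, 0], "gripper": 0.4}], "squeeze": 80}}

```text
time: 4.45
position: [0.534, -0.1393, 0.1286]
tool_rot: [[1.0, -0.019, 0.0], [-0.019, -1.0, -0.0], [0.0, 0.0, -1.0]]
wrist_force: [0.6, -0.1, -7.0]
opening: 0.055
grasp_force: 86.1
```

```bash
python3 -c "
from m import *
c=shot('scene');cv2.imwrite('pics/s1.png',cv2.resize(c['color'][180:360,180:420,::-1],(800,600)))
go(513.8+2,118.4,130,-1.0)"
```

```text
pos [ 533.7 -139.3  128.1] yaw -1.08 tilt [-0.02  0.  ] F [-0.4 -0.5 -7.1] grip 86.1349106580019 0.0545038199657935 t 4.5
q [ 37.7  27.7 -32.6 108.   19.2  49.8 -95.5]
shift [ -22.7 -257.3   -1.9] twist z -0.08
```

View pics/s1.png

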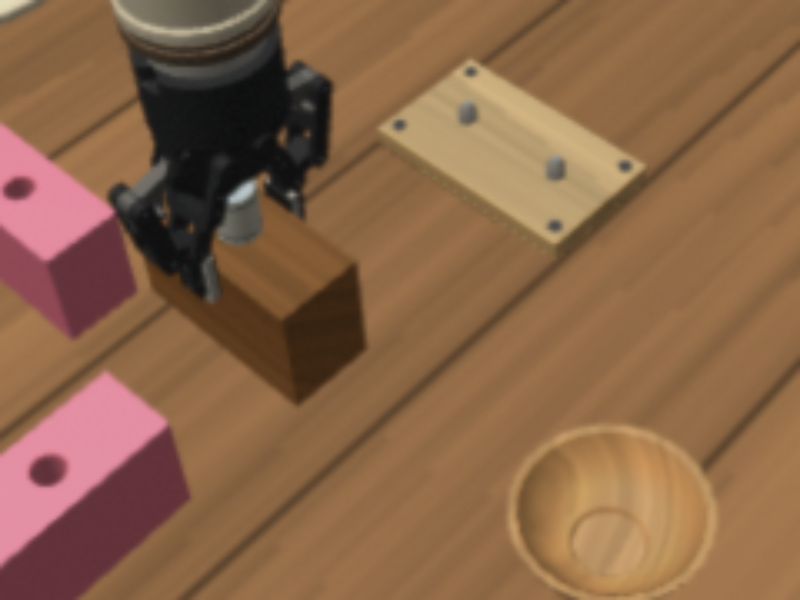

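The scene view shows the blank hanging level, with the gauge still home. Carrying it over the jig.

{"api": "apply_moves", "payload": {"motion": [{"translation": [-2, -20, 0], "twist": [0, 0, 0], "gripper": 0.4}, {"translation": [-6, -55, 0], "twist": [0, 0, 0], "gripper": 0.4}, {"translation": [-10, -95, 0], "twist": [0, 0, 0], "gripper": 0.4}, {"translation": [-14, -135, 0], "twist": [0, 0, 0], "gripper": 0.4}, {"translation": [-18, -175, 0], "twist": [0, 0, 0], "gripper": 0.4}, {"translation": [-22, -212, 0], "twist": [0, 0, 0], "gripper": 0.4}, {"translation": [-25, -240, 0], "twist": [0, 0, 0], "gripper": 0.4}, {"translation": [-26, -253, 0], "twist": [0, 0, 0], "gripper": 0.4}]}}

```text
time: 5.5
position: [0.5115, 0.1174, 0.1281]
tool_rot: [[1.0, -0.015, -0.001], [-0.015, -1.0, 0.001], [-0.001, -0.001, -1.0]]
wrist_force: [0.3, -0.4, -6.3]
opening: 0.0549
grasp_force: 86.5
```

{"api": "apply_moves", "payload": {"motion": [{"translation": [0, -4, 5], "twist": [0, 0, 0], "gripper": 0.4}, {"translation": [0, -4, 15], "twist": [0, 0, 0], "gripper": 0.4}, {"translation": [0, -4, 25], "twist": [0, 0, 0], "gripper": 0.4}, {"translation": [0, -4, 30], "twist": [0, 0, 0], "gripper": 0.4}, {"translation": [0, -4, 30], "twist": [0, 0, 0], "gripper": 0.4}, {"translation": [0, -4, 30], "twist": [0, 0, 0], "gripper": 0.4}]}}

```text
time: 6.25
position: [0.5131, 0.1182, 0.0985]
tool_rot: [[1.0, -0.019, 0.0], [-0.019, -1.0, 0.0], [0.0, -0.0, -1.0]]
wrist_force: [-0.8, -0.4, -6.3]
opening: 0.0543
grasp_force: 86.5
```

```bash
python3 -c "
from m import *
for n in ('wrist','scene','top'):
    c=shot(n);P=cloud(c)
    if n!='top': cv2.imwrite('pics/j_%s.png'%n,c['color'][:,:,::-1] if n=='wrist' else cv2.resize(c['color'][120:300,230:470,::-1],(800,600)))
    near=(abs(P[...,0]-.514)<.1)&(abs(P[...,1]-.118)<.07)
    for k,a,b in(('jig',.012,.025),('top',.115,.14),('knob',.155,.175)):
        m=near&(P[...,2]>a)&(P[...,2]<b)
        if m.sum()>50: print(n,k,m.sum(),rect(P[m]),np.median(P[m][:,2]).round(4))
go(513,118,70,-1)"
```

```text
wrist jig 10024 [579.7 116.  100.4  36.2  88.1] 0.0187
wrist top 50916 [523.8 119.  105.6  82.6  -0.9] 0.1294
wrist knob 27475 [515.  119.4 127.7  31.6  89.2] 0.1631
scene jig 1442 [514.7 115.4 171.7 101.5  -0.7] 0.0185
scene top 849 [518.1 117.5 129.7  84.8 -13.8] 0.1291
scene knob 310 [516.8 117.3 125.5  30.7  87.5] 0.1651
top jig 146 [516.2 126.1 190.6  49.9 -23.6] 0.0189
pos [513.1 118.3  98.7] yaw -1.08 tilt [0.05 0.01] F [-1.  -0.5 -6.7] grip 86.47872716188431 0.05463990146947515 t 6.4
q [  12.    28.7  -34.6  112.4   22.4   45.6 -126.3]
shift [-0.1  0.3 28.7] twist z -0.08
```

View pics/j_wrist.png

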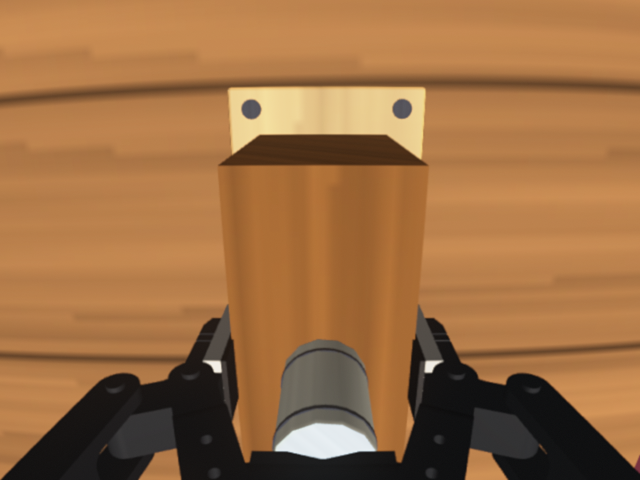

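View pics/j_scene.png

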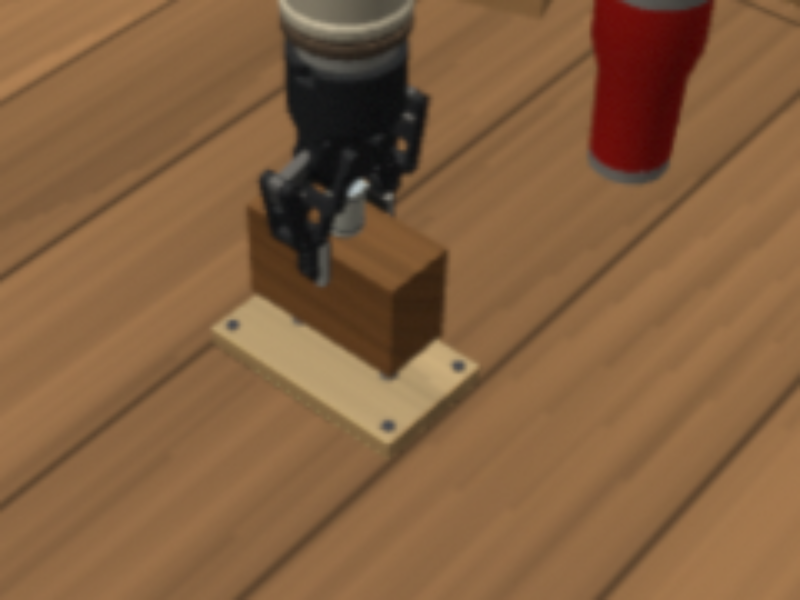

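Wrist view: the jig's far edge runs from (229,88) to (426,88), and the blank's top far edge from (219,165) to (428,165). The scene view shows the blank hovering over the pegs. I'll get the relative offset from the wrist camera alone.

```bash
python3 -c "
from m import *
c=shot('wrist');P=cloud(c)
m=(P[...,2]>.126)&(P[...,2]<.133)&(P[...,0]>.535)&(abs(P[...,1]-.118)<.04);q=P[m];r=rect(q);print('blank',r,'far x',q[:,0].max(),q[:,2].min(),q[:,2].max())
for x0 in(.54,.555,.57):
  s=q[abs(q[:,0]-x0)<.006];print(x0,s[:,1].min(),s[:,1].max(),s[:,1].min()/2+s[:,1].max()/2,np.median(s[:,2]))
m=(P[...,2]>.012)&(P[...,2]<.025)&(P[...,0]>.575)&(abs(P[...,1]-.118)<.07);q=P[m];print('jig',rect(q),q[:,0].max())
print(onplane(c,[(229,88),(426,88)],.018)); print(onplane(c,[(219,165),(428,165)],.1292)); print(onplane(c,[(260,135),(388,135)],.0492))
"
```

```text
blank [555.7 118.4  56.5  42.2  89. ] far x 0.5771926744320782 0.12600930484740408 0.1319733365083277
0.54 0.09033243587111359 0.14693802720335775 0.11863523153723567 0.12957479681564335
0.555 0.09017698984797307 0.14677389306128164 0.11847544145462735 0.12962279902452525
0.57 0.08989023275723618 0.14645182830994852 0.11817103053359235 0.1296131525328581
jig [585.7 115.9 100.7  22.5  89.2] 0.5976281144886563
[[0.59716264 0.16468478 0.018     ]
 [0.59538602 0.06584577 0.018     ]]
[[0.57689561 0.14564276 0.1292    ]
 [0.57585269 0.09020469 0.1292    ]]
[[0.57644817 0.14586155 0.0492    ]
 [0.57538857 0.08918839 0.0492    ]]
```

{"api": "apply_moves", "payload": {"motion": [{"translation": [0, 2, 4], "twist": [0, 0, 0], "gripper": 0.4}, {"translation": [0, 2, 9], "twist": [0, 0, 0], "gripper": 0.4}, {"translation": [0, 2, 13], "twist": [0, 0, 0], "gripper": 0.4}, {"translation": [0, 2, 16], "twist": [0, 0, 0], "gripper": 0.4}, {"translation": [0, 2, 18], "twist": [0, 0, 0], "gripper": 0.4}, {"translation": [0, 2, 20], "twist": [0, 0, 0], "gripper": 0.4}, {"translation": [0, 2, 20], "twist": [0, 0, 0], "gripper": 0.4}]}}

```text
time: 7.32
position: [0.5127, 0.1162, 0.0782]
tool_rot: [[1.0, -0.019, -0.0], [-0.019, -1.0, -0.0], [-0.0, 0.0, -1.0]]
wrist_force: [-0.2, 0.9, -7.6]
opening: 0.0546
grasp_force: 86.5
```

{"api": "apply_moves", "payload": {"motion": [{"translation": [0, 0, 1.5], "twist": [0, 0, 0], "gripper": 0.4}, {"translation": [0, 0, 3], "twist": [0, 0, 0], "gripper": 0.4}, {"translation": [0, 0, 4.5], "twist": [0, 0, 0], "gripper": 0.4}, {"translation": [0, 0, 6], "twist": [0, 0, 0], "gripper": 0.4}, {"translation": [0, 0, 6], "twist": [0, 0, 0], "gripper": 0.4}]}}

```text
time: 7.95
position: [0.5127, 0.1162, 0.0722]
tool_rot: [[1.0, -0.019, -0.0], [-0.019, -1.0, 0.0], [-0.0, -0.0, -1.0]]
wrist_force: [-0.1, 0.8, -7.2]
opening: 0.0544
grasp_force: 86.5
```

{"api": "apply_moves", "payload": {"motion": [{"translation": [0, 0, 1], "twist": [0, 0, 0], "gripper": 0.4}, {"translation": [0, 0, 2], "twist": [0, 0, 0], "gripper": 0.4}, {"translation": [0, 0, 3], "twist": [0, 0, 0], "gripper": 0.4}, {"translation": [0, 0, 4], "twist": [0, 0, 0], "gripper": 0.4}, {"translation": [0, 0, 4.5], "twist": [0, 0, 0], "gripper": 0.4}, {"translation": [0, 0, 4.5], "twist": [0, 0, 0], "gripper": 0.4}]}}

```text
time: 8.7
position: [0.5128, 0.1162, 0.0678]
tool_rot: [[1.0, -0.019, 0.0], [-0.019, -1.0, 0.0], [0.0, -0.0, -1.0]]
wrist_force: [-0.1, -1.0, -6.5]
opening: 0.0545
grasp_force: 86.7
```

{"api": "apply_moves", "payload": {"motion": [{"translation": [0, 0, 0.5], "twist": [0, 0, 0], "gripper": 0.4}, {"translation": [0, 0, 1], "twist": [0, 0, 0], "gripper": 0.4}, {"translation": [0, 0, 1.5], "twist": [0, 0, 0], "gripper": 0.4}, {"translation": [0, 0, 1.5], "twist": [0, 0, 0], "gripper": 0.4}]}}

```text
time: 9.2
position: [0.5128, 0.1162, 0.0677]
tool_rot: [[1.0, -0.019, 0.0], [-0.019, -1.0, -0.001], [0.0, 0.001, -1.0]]
wrist_force: [-5.8, -1.3, 10.6]
opening: 0.0549
grasp_force: 88.6
```

Contact at the expected seated height. Release and rise to knob height.

{"api": "apply_moves", "payload": {"motion": [{"translation": [0, 0, 0.5], "twist": [0, 0, 0], "gripper": 0.8}, {"translation": [0, 0, 0.5], "twist": [0, 0, 0], "gripper": 1}, {"translation": [0, 0, 0.5], "twist": [0, 0, 0], "gripper": 1}, {"translation": [0, 0, -1], "twist": [0, 0, 0], "gripper": 1}, {"translation": [0, 0, -10], "twist": [0, 0, 0], "gripper": 1}, {"translation": [0, 0, -22], "twist": [0, 0, 0], "gripper": 1}, {"translation": [0, 0, -34], "twist": [0, 0, 0], "gripper": 1}, {"translation": [0, 0, -38], "twist": [0, 0, 0], "gripper": 1}]}}

```text
time: 10.2
position: [0.5136, 0.1164, 0.1057]
tool_rot: [[1.0, -0.019, 0.002], [-0.019, -1.0, 0.0], [0.002, -0.0, -1.0]]
wrist_force: [0.0, 0.2, -0.0]
opening: 0.0855
grasp_force: 0.0
```

```bash
python3 -c "
from m import *
c=shot('scene');P=cloud(c);cv2.imwrite('pics/s2.png',cv2.resize(c['color'][120:300,230:470,::-1],(800,600)))
near=(abs(P[...,0]-.514)<.07)&(abs(P[...,1]-.117)<.035)
m=near&(P[...,2]>.092)&(P[...,2]<.103);print('top',rect(P[m]),np.median(P[m][:,2]))
c=shot('wrist');P=cloud(c)
for k,a,b in(('top',.092,.104),('knob',.128,.14)):
  m=(P[...,2]>a)&(P[...,2]<b)&(abs(P[...,1]-.117)<.033)&(abs(P[...,0]-.514)<.07);print(k,m.sum(),rect(P[m]),np.median(P[m][:,2]))
go(513,116.5,106,-1)"
```

```text
top [513.9 115.9 131.8  59.8  -1. ] 0.0985099350029015
top 34691 [510.7 117.5 131.6  56.8  -1. ] 0.0986260289161171
knob 4823 [511.8 117.   26.1  25.9  30.8] 0.13440780804289862
pos [513.3 116.2 105.1] yaw -1.09 tilt [0.08 0.  ] F [0.1 0.2 0. ] grip 0.0 0.08541982101345191 t 10.3
q [  12.6   28.1  -35.   112.3   22.    46.2 -125.8]
shift [-0.3 -0.3 -0.9] twist z -0.09
```

View pics/s2.png

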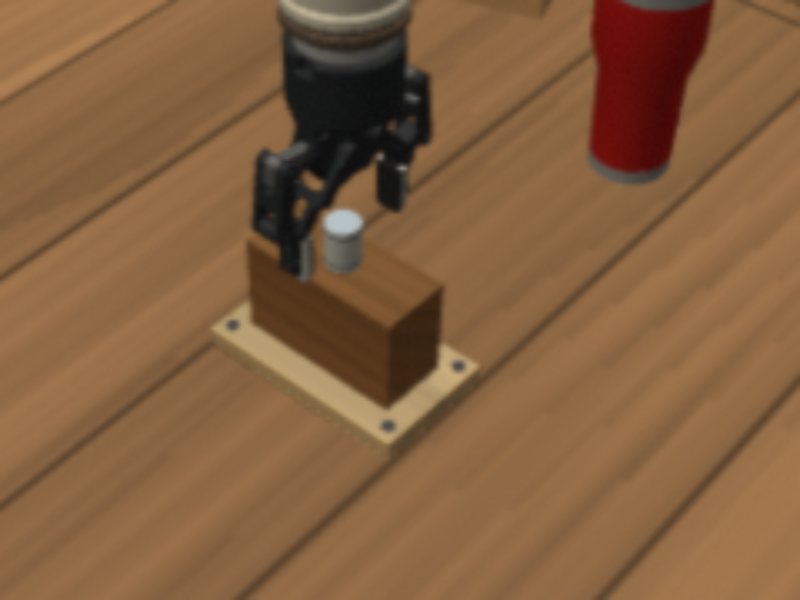

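The blank sits flush (top at z = 98.5 mm) with the knob upright at about (343,240) in the crop. Closing on the knob.

{"api": "apply_moves", "payload": {"motion": [{"translation": [0, 0, 0], "twist": [0, 0, 0], "gripper": 0.6}, {"translation": [0, 0, 0], "twist": [0, 0, 0], "gripper": 0.4}, {"translation": [0, 0, 0], "twist": [0, 0, 0], "gripper": 0.35}, {"translation": [0, 0, 0], "twist": [0, 0, 0], "gripper": 0.2}, {"translation": [0, 0, 0], "twist": [0, 0, 0], "gripper": 0.15}, {"translation": [0, 0, 0], "twist": [0, 0, 0], "gripper": 0.15}, {"translation": [0, 0, 0], "twist": [0, 0, 0], "gripper": 0.15}, {"translation": [0, 0, 0], "twist": [0, 0, 0], "gripper": 0.15}], "squeeze": 40}}

```text
time: 11.3
position: [0.5126, 0.1162, 0.1042]
tool_rot: [[1.0, -0.019, -0.0], [-0.019, -1.0, -0.0], [-0.0, 0.0, -1.0]]
wrist_force: [-0.3, -0.5, -0.0]
opening: 0.0249
grasp_force: 39.2
```

{"api": "apply_moves", "payload": {"motion": [{"translation": [0, 0, -1], "twist": [0, 0, 0], "gripper": 0.15}, {"translation": [0, 0, -2.5], "twist": [0, 0, 0], "gripper": 0.15}, {"translation": [0, 0, -4], "twist": [0, 0, 0], "gripper": 0.15}, {"translation": [0, 0, -6], "twist": [0, 0, 0], "gripper": 0.15}, {"translation": [0, 0, -8], "twist": [0, 0, 0], "gripper": 0.15}, {"translation": [0, 0, -10], "twist": [0, 0, 0], "gripper": 0.15}, {"translation": [0, 0, -10], "twist": [0, 0, 0], "gripper": 0.15}]}}

```text
time: 12.18
position: [0.5129, 0.1162, 0.1145]
tool_rot: [[1.0, -0.019, 0.0], [-0.019, -1.0, 0.0], [0.0, -0.0, -1.0]]
wrist_force: [0.6, 0.4, -0.9]
opening: 0.025
grasp_force: 39.3
```

```bash
cat > k.py <<'E'
from m import *
go(513,116.5,139,-1)
c=shot('scene');P=cloud(c);cv2.imwrite('pics/s3.png',cv2.resize(c['color'][120:300,230:470,::-1],(800,600)))
m=(abs(P[...,0]-.55)<.02)&(abs(P[...,1]-.117)<.02)&(P[...,2]>.08)&(P[...,2]<.13);print('top z',np.median(P[m][:,2]))
c=shot('wrist');P=cloud(c)
m=(abs(P[...,0]-.55)<.02)&(abs(P[...,1]-.117)<.02)&(P[...,2]>.08)&(P[...,2]<.13);print('top z wrist',np.median(P[m][:,2]))
m=(abs(P[...,0]-.513)<.008)&(abs(P[...,1]-.117)<.008)&(P[...,2]>.13)&(P[...,2]<.18);print('knob z',np.median(P[m][:,2]),m.sum())
cv2.imwrite('pics/w3.png',c['color'][:,:,::-1])
E
python3 k.py
```

```text
pos [512.9 116.2 114.5] yaw -1.08 tilt [0.02 0.  ] F [ 0.6  0.4 -0.9] grip 39.30223882198334 0.02501489958026297 t 12.175
q [  13.    27.2  -35.4  112.    21.2   47.3 -125.1]
shift [  0.1  -0.3 -24.5] twist z -0.08
top z 0.09869061405587798
top z wrist 0.09869517123154109
knob z 0.14480519528255356 2159
```

{"api": "apply_moves", "payload": {"motion": [{"translation": [0, 0, -3], "twist": [0, 0, 0], "gripper": 0.15}, {"translation": [0, 0, -7], "twist": [0, 0, 0], "gripper": 0.15}, {"translation": [0, 0, -11], "twist": [0, 0, 0], "gripper": 0.15}, {"translation": [0, 0, -15], "twist": [0, 0, 0], "gripper": 0.15}, {"translation": [0, 0, -19], "twist": [0, 0, 0], "gripper": 0.15}, {"translation": [0, 0, -23], "twist": [0, 0, 0], "gripper": 0.15}, {"translation": [0, 0, -25], "twist": [0, 0, 0], "gripper": 0.15}, {"translation": [0, 0, -25], "twist": [0, 0, 0], "gripper": 0.15}]}}

```text
time: 13.28
position: [0.5128, 0.1162, 0.1395]
tool_rot: [[1.0, -0.019, 0.0], [-0.019, -1.0, 0.0], [0.0, -0.0, -1.0]]
wrist_force: [0.6, -0.5, -1.5]
opening: 0.0245
grasp_force: 39.3
```

```bash
python3 k.py
```

```text
pos [512.8 116.2 139.5] yaw -1.08 tilt [0.02 0.  ] F [ 0.6 -0.5 -1.5] grip 39.31197166442871 0.02453747102754747 t 13.275
q [  14.1   25.1  -36.6  111.    19.3   50.  -123.6]
shift [ 0.2 -0.3  0.5] twist z -0.08
top z 0.0985196987796148
top z wrist 0.09868899678812268
knob z 0.1697028917627591 2159
```

View pics/s3.png

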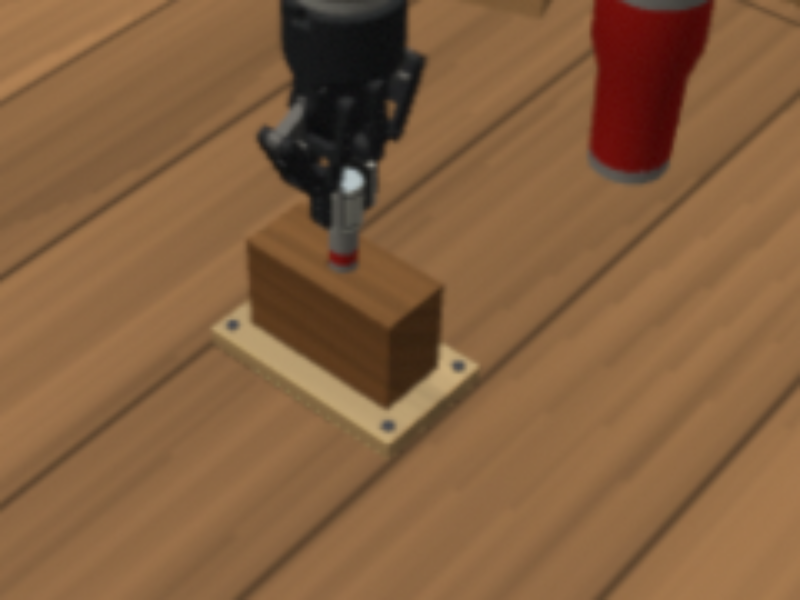

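View pics/w3.png

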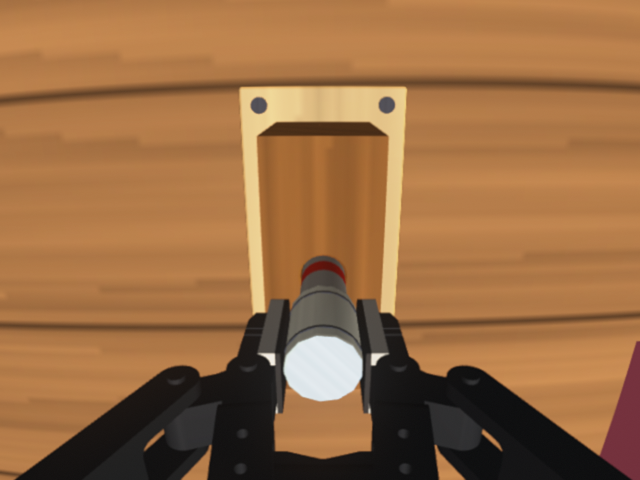

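The gauge is drawn up 35.3 mm. The red band at (343,258) in the scene crop stands clear with bare steel below it, and no black shows. The blank's top has stayed at z = 98.5 mm. Handing in.

```bash
python3 -c "
from cell import robot
print(robot.job_done())"
```

```text
the job is handed in; nothing more can be done
None
```

The blank sits flush on the jig pegs, and the gauge is held by its knob about 35 mm up, red band clear of the wood and black band hidden; the job is handed in (about 13 s of the 58 s used).

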